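# Level the worktop shelf

## Task

Level the little white worktop shelf: lay the spirit level flat on the middle of the shelf along its length and let go, then turn the wing knob of the shelf's screw foot until the bubble sits centred between its two lines. Then let go of the knob and press the level down onto the shelf from above with a steady fingertip-firm push (about 10 N), the bubble still centred, and finish while still pressing: do not let go at the end. Leave the jars, mug, mill and tools where they are.

Things in the scene. Friction and masses are not known exactly. Their poses are not given: they have to be found in the camera images.
- level: Loose aluminium pocket spirit level, a bar 150 mm long (its x), 24 wide (y), 36 tall (z), about 0.25 kg, lying on the worktop at the start. Origin: centre of its underside. The lower 20 mm is a full solid bar; above it stand two solid end blocks (each 45 mm long, 24 wide, top at 36 mm) and between them, in the middle 60 mm, a yellow-green vial 18 mm wide, its top at 35 mm, equally solid. It may lie either way round.
- bubble_mid (a point): Middle of the white bubble (18 mm long, 11 wide) at the top of the level's vial. Seen along the level's x from the middle of the level it says how far the bubble is off: 0 = centred, stops at +-18 mm. It moves to the higher end, about 0.5 mm per milliradian of slope, and settles in about a second. Two thin black lines stand at +-11.5 mm: the bubble is centred when it lies between them, within +-2.5 mm. It says something of the shelf only while the level rests on it.
- shelf_mid (a point): Middle of the shelf's top face. The white shelf board is 160 mm (x) by 240 mm (y, its length) and 18 thick, its top about 100 mm over the worktop. y points along the board towards the screw foot, z out of its top; the end at -y hinges on two fixed legs (110 mm from the middle), the end at +y is carried by the screw foot and can be raised or lowered. The board tilts only along its length. At the start the foot's end is low by 0.6 to 1.8 degrees.
- foot_grip (a point): Grip point of the wing knob, on the upright axis of the screw, 150 mm over the worktop, 170 mm from the shelf's middle along its +y. The black wing is an upright flat bar 60 mm long (this point's x), 16 thick (y), from 14 mm above to 18 below this point: take it across the 16 mm. Under it: hub 32 mm wide, 12 mm screw, steel bracket 70 mm down. The knob does not rise or sink.
- foot (a joint): Turn of the wing knob, rad, growing clockwise seen from above; range -0.5 to 2.0. Clockwise raises the foot's end of the shelf: about 21 mrad of slope per rad, hence the bubble moves about 10.7 mm towards the foot per rad. Stiff (0.25 N m) and stays where it is left. The value at which the shelf is level differs each time (about 0.65 to 1.25), the turn needed being 0.5 to 1.5 rad.
- spice_a: Bystander, to be left alone: amber glass spice jar, 42 mm across, 85 tall, behind the shelf. Origin: centre of its underside.
- spice_b: Bystander, to be left alone: reddish-brown spice jar of the same size, behind the shelf. Origin: centre of its underside.
- spice_c: Bystander, to be left alone: low spice jar with a yellow body, 42 mm across, 55 tall, standing under the shelf. Origin: centre of its underside.
- mug: Bystander, to be left alone: white mug, 80 mm across, 90 tall. Origin: centre of its underside.
- mill: Bystander, to be left alone: turned dark wooden pepper mill, 54 mm across, 135 tall. Origin: centre of its underside.
- screwdriver: Bystander, to be left alone: screwdriver lying on the worktop, 180 mm long, along its x.
- wrench: Bystander, to be left alone: small wrench lying on the worktop, 150 mm long, along its x.
Things that resemble listed ones, but are neither listed nor needed, are in the scene too. There is more than one size of the level; the one meant has the size given above.

How it is judged:
By the outcome, as a careful person would: the job done as asked, in the order asked, and still so for the second after the job is handed in, while the arm keeps its last pose, push and grip.
It also fails if it takes over 59 s, if anything falls off the work surface, if the arm or the gripper's body presses on something with over 40 N, if the wrist force passes 120 N, or if a joint passes its speed limit or range.

## Robot

A 6-joint arm with a two-finger parallel gripper is mounted at the origin on the work surface. World frame = base frame: x ahead of the robot, y to its left, z up, the work surface at z = 0. Lengths are in m, angles in degrees, forces in N, time in s.
With the tool pointing down it reaches from about 0.275 to 0.75 m from the base axis. Payload 10.2 kg.
Tool frame: the origin (TCP) lies at the very end of the fingers, on their centre line; the grasp point (between the pads) lies 19 mm behind it; z points along the fingers, y is the line along which they close (so a half turn about z gives the same grasp; the last joint's range is limited). The gripper opens to 85 mm and grips with 20 to 120 N. Pads are 22 mm wide; open, the fingers measure 114 mm over their backs; the gripper's body (76 mm by 85 mm) begins 54 mm behind the grasp point. The pads swing forward as they close: fully open they stand 13 mm farther back than shut.
Start: joints at [-83.331, 17.928, 85.812, -0, 76.261, -12.8], TCP at [0.175, -0.495, 0.231] pointing down, gripper open.
Joint ranges: [-168.41, 168.41], [-55.51, 124.54], [10.69, 146.95], [-70.63, 250.63], [1, 178], [-165.06, 165.06]. Speed limits (degrees/s): [136.94, 136.94, 172.46, 180, 180, 180].

## Interface

Orientations are given as [roll, pitch, yaw] about the fixed x, y, z axes, in that order (R = Rz(yaw) Ry(pitch) Rx(roll)).
In Python, from plant import sense, eyes, order gives the robot as it stands.
- The arm moves only by the tool move_arm, never from a script. Its argument "moves" is a list of rows, each an object with "dp": the shift along the tool's x, y, z in m, a list of three; "dr": the turn, a rotation vector about the tool's x, y, z in degrees, a list of three; "claw": the finger opening in m, from 0 to 0.0854. In form: [{"dp": [x, y, z], "dr": [ax, ay, az], "claw": claw}, ...]. A call has 1 to 10 rows; each row is the pose to reach, as a shift and turn from the pose commanded when the call began, along the tool's axes at that moment; what a row does not reach only later rows make up. A row lasts 1/8 s, in which the tool goes at most 62.5 mm and 10.7 degrees, less where a joint would pass 70% of its speed; a pose out of reach is approached as far as the arm can. A call with a gripper value outside its range is refused whole. The fingers move at their own pace and stop on an object; the grip force is fixed at half the most. Time passes only in rows, so rows that repeat a pose let the fingers close. It gives the time, the measured TCP pose, the force, the opening and the grip force at its end, in the units of the state.
- sense(): the state, without advancing time (a new reading comes with each control period).
- eyes.get_image(name): name is "scene" or "top"; returns (picture, depth): 480x640x3 uint8, red, green, blue; 480x640 float32, m along the optical axis (not along the pixel's ray), 0 where there is no reading.
- eyes.camera_info(name): a dict with "fov_y" (degrees; the focal length in pixels is half the picture's height over the tangent of half this angle, whatever the lens; pixels are square), "cx", "cy" (the principal point, pixels), "position" and "attitude" of the camera in the world. Camera axes: x right, y down, z forward; pixel columns grow to the right and rows downward; lengths in m; the calibration is good to about 2 mm. A picture is of the moment at which its call begins. camera_info takes no time and is no camera call.
- order.sign_off(): hands the job in; it is judged then, once.
The state is a dict: "clock": time; "joint_positions": joint angles; "qvel": joint speeds; "joint_torque": joint torques, N m; "tool_pos": TCP position; "tool_rot": TCP orientation; "ft_force": force on the tool from outside, world axes, zero at the start; "torque": the same for the moment, N m; "finger_gap": finger opening in m; "gripper_force": force on a finger pad.
Only numpy, scipy, OpenCV 4.12 (cv2) and the standard library are available. Lean on these libraries where they do the work, as an engineer would, in place of code of your own. Each camera call takes 0.05 s, during which the arm holds its last target. There are 200 camera calls.

## Working session

There is one attempt and no reset: what is moved stays moved. The work goes in short steps, Python scripts to look and compute and a tool call to move; the robot and the scene stay as the last step left them, time stands still between calls to the robot, and variables do not carry over. Pictures are saved under pics/ and viewed, at most 10 in all, crops included, and the job is handed in when it is done.

Besides the shell and the picture viewer there is one more tool, called after ">>>" by a JSON object that holds its "method" and its "body". move_arm: Moves the arm, as the interface text tells. Its arguments: {"type":"object","properties":{"moves":{"type":"array","items":{"type":"object","properties":{"dp":{"type":"array","items":{"type":"number"}},"dr":{"type":"array","items":{"type":"number"}},"claw":{"type":"number"}}}}},"required":["moves"]}

```bash
ls; mkdir -p pics; cat > h.py <<'E'
import numpy as np, cv2
from plant import sense, eyes, order
from scipy.spatial.transform import Rotation as R
def grab(n,name):
    p,d=eyes.get_image(n); np.savez('pics/'+name+'.npz',p=p,d=d); cv2.imwrite('pics/'+name+'.png',p[:,:,::-1]); return p,d
E
python3 - <<'E'
from h import *
for n in("scene","top"):
    print(eyes.camera_info(n)); grab(n,n+'0')
s=sense(); print(s)
E
```

```text
pics
{'fov_y': 46.82248634108581, 'cx': 326.48385605767646, 'cy': 241.3396658450432, 'position': array([1.55928951, 0.07059405, 0.90835177]), 'attitude': array([-126.4853876 ,    0.25686395,   95.83944015])}
{'fov_y': 53.43851350628555, 'cx': 317.45014196190925, 'cy': 242.11559242918094, 'position': array([ 0.31126785, -0.04802201,  1.21987043]), 'attitude': array([-1.68354721e+02,  7.18764189e-02, -8.63502444e+01])}
{'clock': 0.1, 'joint_positions': array([-8.33299760e+01,  1.79562056e+01,  8.58488887e+01,  8.19178653e-06,
        7.62607920e+01, -1.27984167e+01]), 'qvel': array([ 0.03848115, -0.0231855 , -0.14445978,  0.03502785,  0.01389097,
        0.01299055]), 'joint_torque': array([ 2.42498740e-03, -4.12902582e+01, -2.60136992e+01, -1.81713194e-04,
        3.08593822e-03,  1.62759738e-05]), 'tool_pos': array([ 0.17495043, -0.49475419,  0.23079764]), 'tool_rot': array([-1.79935752e+02, -1.46030002e-02,  1.94684306e+01]), 'ft_force': array([ 0.89365092, -0.00679158, -0.04912467]), 'torque': array([ 0.01866785, -0.00242688, -0.00849367]), 'gripper_force': 0.0, 'finger_gap': 0.08577166434774422}
```

View pics/top0.png

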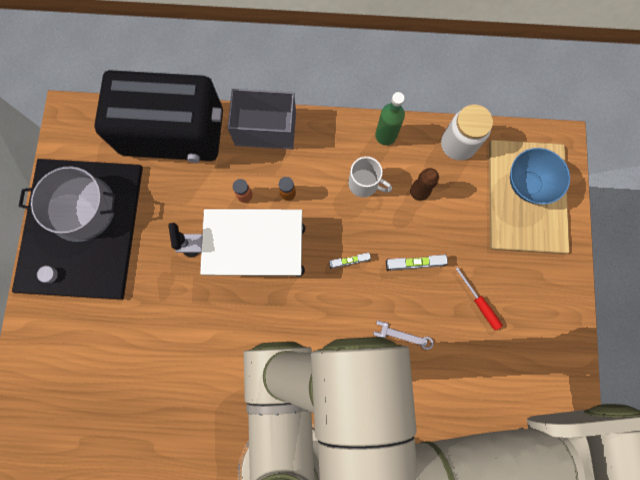

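View pics/scene0.png

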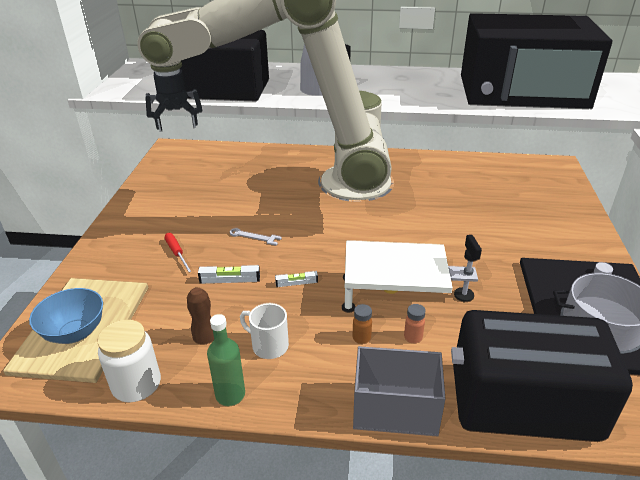

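The top view shows the short level near (350,260), the long one near (417,263), the shelf at (203–302, 210–275), and the wing knob near (176,236). Next I measure them.

```bash
cat >> h.py <<'E'
def cloud(n,d):
    c=eyes.camera_info(n); f=240/np.tan(np.radians(c['fov_y']/2)); M=R.from_euler('xyz',c['attitude'],degrees=True).as_matrix()
    v,u=np.mgrid[:480,:640]; P=np.stack([(u-c['cx'])/f*d,(v-c['cy'])/f*d,d],-1)
    return P@M.T+c['position']
def project(n,X):
    c=eyes.camera_info(n); f=240/np.tan(np.radians(c['fov_y']/2)); M=R.from_euler('xyz',c['attitude'],degrees=True).as_matrix()
    q=(np.atleast_2d(X)-c['position'])@M; return q[:,:2]/q[:,2:]*f+[c['cx'],c['cy']]
def show(p,box,k,name):
    a,b,c,d=box; cv2.imwrite('pics/'+name+'.png',cv2.resize(p[b:d,a:c,::-1],None,fx=k,fy=k,interpolation=cv2.INTER_CUBIC))
def rect(P,m):
    q=P[m]; r=cv2.minAreaRect((q[:,:2]*1000).astype(np.float32)); return np.round(r[0],1),np.round(r[1],1),round(r[2],1),len(q)
E
python3 - <<'E'
from h import *
for n in("top","scene"):
    z=np.load(f'pics/{n}0.npz');p,d=z['p'],z['d'];P=cloud(n,d);Z=P[...,2]
    np.save(f'pics/{n}P.npy',P)
    m0=(d>0)
    def box(u0,v0,u1,v1):
        m=np.zeros_like(m0);m[v0:v1,u0:u1]=1;return m&m0
    B=dict(top=dict(lev=(380,248,455,278),small=(325,248,378,272),shelf=(195,200,315,290),knob=(160,215,200,262)),
     scene=dict(lev=(190,255,268,292),small=(270,265,325,292),shelf=(335,235,455,320),knob=(455,228,485,305)))[n]
    for k,b in B.items():
        m=box(*b)
        lo={'lev':.029,'small':.015,'shelf':.085,'knob':.135}[k]; hi={'lev':.05,'small':.05,'shelf':.115,'knob':.18}[k]
        mm=m&(Z>lo)&(Z<hi); print(n,k,rect(P,mm),np.percentile(Z[mm],[5,50,95]).round(4))
        if k=='shelf':
            q=P[cv2.erode(mm.astype(np.uint8),np.ones((5,5)))>0]
            A=np.c_[q[:,:2],np.ones(len(q))];print(np.linalg.lstsq(A,q[:,2],rcond=None)[0])
    print('table',np.median(Z[box(*((340,280,370,310) if n=='top' else (300,200,330,230)))]))
z=np.load('pics/top0.npz')['p'];s=np.load('pics/scene0.npz')['p']
a=cv2.resize(z[240:285,320:460],(800,257),interpolation=2);b=cv2.resize(s[225:305,330:490],(600,300),interpolation=2)
c=np.zeros((560,800,3),np.uint8);c[:257]=a;c[258:558,:600]=b;cv2.imwrite('pics/c1.png',c[:,:,::-1])
E
```

```text
top lev (array([ 521. , -284.5]), array([ 25.3, 151.2]), 8.3, 523) [0.0309 0.0348 0.0391]
top small (array([ 516. , -114.6]), array([ 16.9, 103.7]), 15.3, 261) [0.0193 0.0244 0.0278]
top shelf (array([533. , 127.4]), array([160.6, 240.9]), 3.2, 6504) [0.0927 0.0972 0.1015]
[ 0.00081718 -0.02121264  0.09945555]
top knob (array([524.9, 292.9]), array([62.2, 23.7]), 13.8, 261) [0.1378 0.1618 0.1665]
table -0.0006507966247282226
scene lev (array([ 523.3, -285.2]), array([ 30.1, 150.5]), 8.1, 402) [0.0299 0.034  0.0372]
scene small (array([ 520.6, -114.9]), array([ 26.6, 104.9]), 18.8, 266) [0.0159 0.0226 0.0264]
scene shelf (array([576.5, 128.2]), array([255.2, 240.2]), 3.2, 4837) [0.0888 0.0961 0.1001]
[ 0.0009039  -0.022281    0.09867653]
scene knob (array([529., 293.]), array([62. , 22.7]), 15.4, 269) [0.1369 0.1565 0.1641]
table -0.0016254800421329763
```

View pics/c1.png

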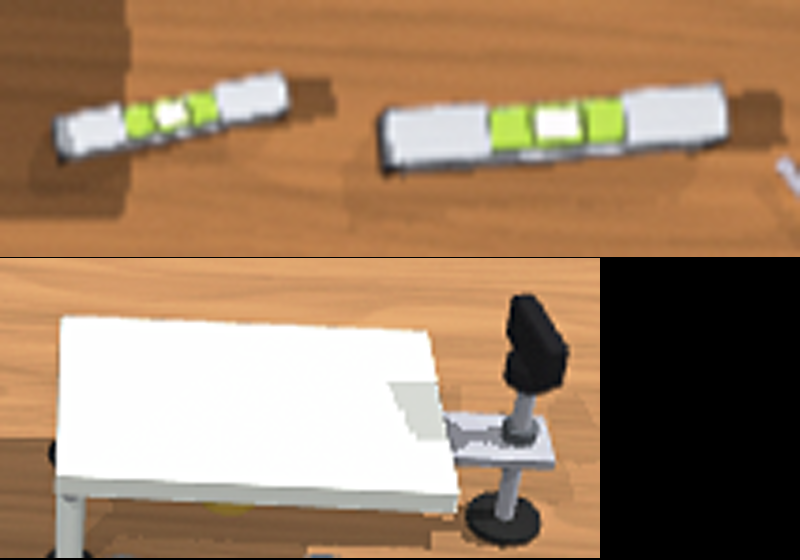

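The crop shows the long (150 mm) level, with its bubble roughly centred. The wing knob stands at the shelf's right end and the shelf dips towards it by about 21 mrad. The target level is at about (0.5215, -0.285), yaw 98.3°. The shelf middle is (0.533, 0.127), yaw 93.2°, and the knob is at about (0.524, 0.296), yaw about 14°.

```bash
cat >> h.py <<'E'
def rel(cur,curyaw,tgt,tyaw):
    """cur/tgt pose tool-down, yaw of tool x; gives dp,dr in tool axes"""
    A=R.from_euler('xyz',[180,0,curyaw],degrees=True);B=R.from_euler('xyz',[180,0,tyaw],degrees=True)
    return A.inv().apply(np.subtract(tgt,cur)).round(4),(A.inv()*B).as_rotvec(degrees=True).round(2)
E
python3 - <<'E'
from h import *
print(rel([.175,-.495,.231],19.47,[.5215,-.285,.10],98.3))
E
```

```text
(array([ 0.3967, -0.0825,  0.131 ]), array([  0.  ,   0.  , -78.83]))
```

>>> {"method": "move_arm", "body": {"moves": [{"dp": [0.05, -0.01, 0.0], "dr": [0, 0, -10], "claw": 0.055}, {"dp": [0.1, -0.02, 0.02], "dr": [0, 0, -20], "claw": 0.055}, {"dp": [0.15, -0.03, 0.04], "dr": [0, 0, -30], "claw": 0.055}, {"dp": [0.2, -0.04, 0.06], "dr": [0, 0, -40], "claw": 0.055}, {"dp": [0.25, -0.05, 0.08], "dr": [0, 0, -50], "claw": 0.055}, {"dp": [0.3, -0.06, 0.1], "dr": [0, 0, -60], "claw": 0.055}, {"dp": [0.35, -0.07, 0.12], "dr": [0, 0, -70], "claw": 0.055}, {"dp": [0.3967, -0.0825, 0.131], "dr": [0, 0, -78.8], "claw": 0.055}, {"dp": [0.3967, -0.0825, 0.131], "dr": [0, 0, -78.8], "claw": 0.055}, {"dp": [0.3967, -0.0825, 0.131], "dr": [0, 0, -78.8], "claw": 0.055}]}}

```text
clock: 1.35
tool_pos: [0.5211, -0.2852, 0.1002]
tool_rot: [-180.0, -0.0, 98.2]
ft_force: [-0.3, -0.5, -0.1]
finger_gap: 0.0552
gripper_force: 0.0
```

Descend, grip, lift.

>>> {"method": "move_arm", "body": {"moves": [{"dp": [0, 0, 0.04], "claw": 0.055}, {"dp": [0, 0, 0.075], "claw": 0.055}, {"dp": [0, 0, 0.09], "claw": 0.055}, {"dp": [0, 0, 0.096], "claw": 0.055}, {"dp": [0, 0, 0.096], "claw": 0.055}, {"dp": [0, 0, 0.096], "claw": 0.0}, {"dp": [0, 0, 0.096], "claw": 0.0}, {"dp": [0, 0, 0.096], "claw": 0.0}, {"dp": [0, 0, 0.096], "claw": 0.0}, {"dp": [0, 0, 0.096], "claw": 0.0}]}}

```text
invalid input
```

>>> {"method": "move_arm", "body": {"moves": [{"dp": [0, 0, 0.04], "dr": [0, 0, 0], "claw": 0.055}, {"dp": [0, 0, 0.075], "dr": [0, 0, 0], "claw": 0.055}, {"dp": [0, 0, 0.09], "dr": [0, 0, 0], "claw": 0.055}, {"dp": [0, 0, 0.096], "dr": [0, 0, 0], "claw": 0.055}, {"dp": [0, 0, 0.096], "dr": [0, 0, 0], "claw": 0.055}, {"dp": [0, 0, 0.096], "dr": [0, 0, 0], "claw": 0.0}, {"dp": [0, 0, 0.096], "dr": [0, 0, 0], "claw": 0.0}, {"dp": [0, 0, 0.096], "dr": [0, 0, 0], "claw": 0.0}, {"dp": [0, 0, 0.096], "dr": [0, 0, 0], "claw": 0.0}, {"dp": [0, 0, 0.096], "dr": [0, 0, 0], "claw": 0.0}]}}

```text
clock: 2.6
tool_pos: [0.522, -0.2854, 0.0054]
tool_rot: [179.9, 0.1, 98.3]
ft_force: [-1.4, 0.6, 6.0]
finger_gap: 0.0224
gripper_force: 60.5
```

```bash
python3 - <<'E'
from h import *
# after lift commanded pose: (.5215,-.285,.004) yaw 98.27
print(rel([.5215,-.285,.190],98.27,[.533,.127,.115],93.2))
E
```

```text
(array([0.4061, 0.0706, 0.075 ]), array([ 0.  , -0.  ,  5.07]))
```

>>> {"method": "move_arm", "body": {"moves": [{"dp": [0, 0, -0.01], "dr": [0, 0, 0], "claw": 0.0}, {"dp": [0, 0, -0.05], "dr": [0, 0, 0], "claw": 0.0}, {"dp": [0, 0, -0.1], "dr": [0, 0, 0], "claw": 0.0}, {"dp": [0, 0, -0.15], "dr": [0, 0, 0], "claw": 0.0}, {"dp": [0, 0, -0.186], "dr": [0, 0, 0], "claw": 0.0}, {"dp": [0, 0, -0.186], "dr": [0, 0, 0], "claw": 0.0}]}}

```text
clock: 3.35
tool_pos: [0.5222, -0.2855, 0.1931]
tool_rot: [179.8, 0.2, 98.3]
ft_force: [-0.3, 0.1, -2.6]
finger_gap: 0.0226
gripper_force: 59.5
```

>>> {"method": "move_arm", "body": {"moves": [{"dp": [0.05, 0.01, 0.0], "dr": [0, 0, 0], "claw": 0.0}, {"dp": [0.1, 0.0175, 0.0], "dr": [0, 0, 0], "claw": 0.0}, {"dp": [0.15, 0.026, 0.0], "dr": [0, 0, 1], "claw": 0.0}, {"dp": [0.2, 0.035, 0.0], "dr": [0, 0, 2], "claw": 0.0}, {"dp": [0.25, 0.0435, 0.0], "dr": [0, 0, 3], "claw": 0.0}, {"dp": [0.3, 0.052, 0.0], "dr": [0, 0, 4], "claw": 0.0}, {"dp": [0.35, 0.061, 0.0], "dr": [0, -0.6, 5], "claw": 0.0}, {"dp": [0.39, 0.068, 0.02], "dr": [0, -1.2, 5.1], "claw": 0.0}, {"dp": [0.406, 0.0706, 0.06], "dr": [0, -1.2, 5.1], "claw": 0.0}, {"dp": [0.406, 0.0706, 0.075], "dr": [0, -1.2, 5.1], "claw": 0.0}]}}

```text
clock: 4.6
tool_pos: [0.5309, 0.1277, 0.1119]
tool_rot: [-179.7, 1.2, 93.3]
ft_force: [-1.3, 0.2, -2.9]
finger_gap: 0.0222
gripper_force: 59.4
```

```bash
python3 - <<'E'
from h import *
s=sense();print(s['tool_pos'],s['tool_rot'],s['ft_force'])
p,d=grab('scene','s1');P=cloud('scene',d);show(p,(320,160,500,310),4,'s1c')
E
```

```text
[0.5309487  0.12769599 0.11192096] [-179.70268687    1.18944575   93.2819767 ] [-1.29109554  0.22605573 -2.94100663]
```

View pics/s1c.png

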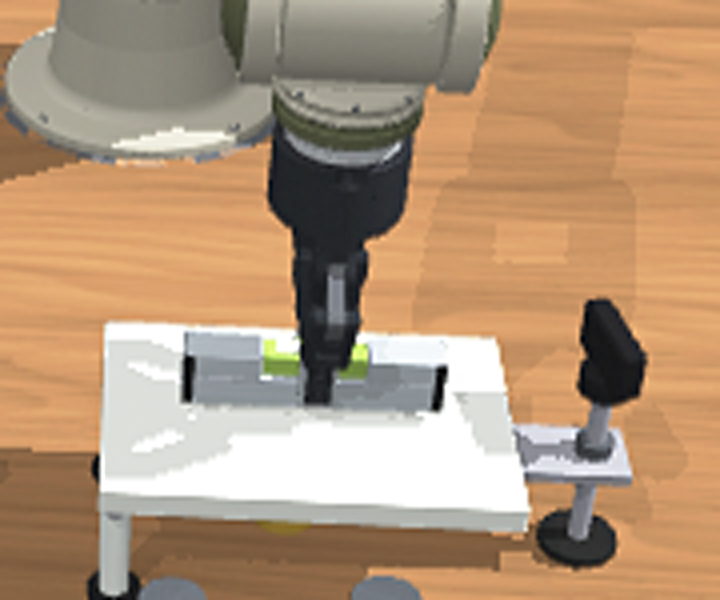

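The level is held over the middle of the shelf, about 10 mm up. I lower it gently.

>>> {"method": "move_arm", "body": {"moves": [{"dp": [0, 0, 0.004], "dr": [0, 0, 0], "claw": 0.0}, {"dp": [0, 0, 0.006], "dr": [0, 0, 0], "claw": 0.0}, {"dp": [0, 0, 0.007], "dr": [0, 0, 0], "claw": 0.0}, {"dp": [0, 0, 0.008], "dr": [0, 0, 0], "claw": 0.0}, {"dp": [0, 0, 0.008], "dr": [0, 0, 0], "claw": 0.0}]}}

```text
clock: 5.28
tool_pos: [0.533, 0.1267, 0.1075]
tool_rot: [179.9, 1.2, 93.2]
ft_force: [0.5, -0.3, -2.6]
finger_gap: 0.0222
gripper_force: 59.4
```

>>> {"method": "move_arm", "body": {"moves": [{"dp": [0, 0, 0.001], "dr": [0, 0, 0], "claw": 0.0}, {"dp": [0, 0, 0.002], "dr": [0, 0, 0], "claw": 0.0}, {"dp": [0, 0, 0.003], "dr": [0, 0, 0], "claw": 0.0}, {"dp": [0, 0, 0.004], "dr": [0, 0, 0], "claw": 0.0}, {"dp": [0, 0, 0.004], "dr": [0, 0, 0], "claw": 0.0}]}}

```text
clock: 5.9
tool_pos: [0.5329, 0.1267, 0.1032]
tool_rot: [180.0, 1.2, 93.2]
ft_force: [-0.4, 0.6, -1.9]
finger_gap: 0.0226
gripper_force: 59.4
```

>>> {"method": "move_arm", "body": {"moves": [{"dp": [0, 0, 0.0005], "dr": [0, 0, 0], "claw": 0.0}, {"dp": [0, 0, 0.001], "dr": [0, 0, 0], "claw": 0.0}, {"dp": [0, 0, 0.001], "dr": [0, 0, 0], "claw": 0.0}]}}

```text
clock: 6.28
tool_pos: [0.5331, 0.1267, 0.1028]
tool_rot: [179.9, 1.2, 93.2]
ft_force: [-2.3, 1.2, 5.2]
finger_gap: 0.0223
gripper_force: 60.4
```

>>> {"method": "move_arm", "body": {"moves": [{"dp": [0, 0, 0], "dr": [0, 0, 0], "claw": 0.055}, {"dp": [0, 0, 0], "dr": [0, 0, 0], "claw": 0.055}, {"dp": [0, 0, 0], "dr": [0, 0, 0], "claw": 0.055}, {"dp": [0, 0, -0.01], "dr": [0, 0, 0], "claw": 0.055}, {"dp": [0, 0, -0.04], "dr": [0, 0, 0], "claw": 0.055}, {"dp": [0, 0, -0.08], "dr": [0, 1.2, 0], "claw": 0.055}, {"dp": [0, 0, -0.12], "dr": [0, 1.2, 0], "claw": 0.055}, {"dp": [0, 0, -0.12], "dr": [0, 1.2, 0], "claw": 0.055}]}}

```text
clock: 7.28
tool_pos: [0.5339, 0.1293, 0.2259]
tool_rot: [179.6, 0.0, 93.2]
ft_force: [0.3, 1.2, -0.8]
finger_gap: 0.0549
gripper_force: 0.0
```

```bash
python3 - <<'E'
from h import *
s=sense();c=s['tool_pos'];print(c,s['tool_rot'],s['joint_positions'].round(1))
print(rel(c,s['tool_rot'][2],[.524,.296,.20],194))
p,d=grab('scene','s2');P=cloud('scene',d);Z=P[...,2]
m=np.zeros_like(d,bool);m[215:290,340:450]=1;mm=m&(Z>.123)&(Z<.15);print(rect(P,mm))
E
```

```text
[0.53391976 0.12928009 0.2259431 ] [1.79560361e+02 7.55835720e-03 9.31769495e+01] [ 1.4 21.  82.4  0.  76.2 -1.8]
(array([ 0.167 , -0.0007,  0.0259]), array([  -0.  ,    0.  , -100.82]))
(array([535.2, 126.8]), array([ 32. , 149.7]), 2.2, 552)
```

>>> {"method": "move_arm", "body": {"moves": [{"dp": [0.02, 0, 0], "dr": [0, 0, -10], "claw": 0.06}, {"dp": [0.04, 0, 0], "dr": [0, 0, -20], "claw": 0.06}, {"dp": [0.06, 0, 0], "dr": [0, 0, -30], "claw": 0.06}, {"dp": [0.08, 0, 0], "dr": [0, 0, -40], "claw": 0.06}, {"dp": [0.1, 0, 0], "dr": [0, 0, -50], "claw": 0.06}, {"dp": [0.12, 0, 0], "dr": [0, 0, -60], "claw": 0.06}, {"dp": [0.14, 0, 0.01], "dr": [0, 0, -70], "claw": 0.06}, {"dp": [0.16, 0, 0.02], "dr": [0, 0, -80], "claw": 0.06}, {"dp": [0.167, -0.0007, 0.026], "dr": [0, 0, -90], "claw": 0.06}, {"dp": [0.167, -0.0007, 0.026], "dr": [0, 0, -100.5], "claw": 0.06}]}}

```text
clock: 8.57
tool_pos: [0.522, 0.2962, 0.1945]
tool_rot: [-180.0, -0.1, -165.9]
ft_force: [0.2, -0.3, -0.3]
finger_gap: 0.06
gripper_force: 0.0
```

>>> {"method": "move_arm", "body": {"moves": [{"dp": [0, 0, 0], "dr": [0, 0, 0], "claw": 0.06}, {"dp": [0, 0, 0], "dr": [0, 0, 0], "claw": 0.06}]}}

```text
clock: 8.82
tool_pos: [0.5227, 0.2957, 0.1959]
tool_rot: [-180.0, 0.0, -166.5]
ft_force: [0.2, -0.4, 0.1]
finger_gap: 0.0598
gripper_force: 0.0
```

```bash
python3 - <<'E'
from h import *
s=sense();c=s['tool_pos'];print(c,s['tool_rot'],s['joint_positions'].round(1))
print(rel(c,s['tool_rot'][2],[.524,.296,.136],194))
p,d=grab('scene','s3');a=p[150:310,400:560]
p,d=grab('top','t3');b=p[180:300,140:300];
c=np.hstack([cv2.resize(a,(400,400),interpolation=2),cv2.resize(b,(400,300),interpolation=2)[np.r_[0:300,[0]*100]]]);cv2.imwrite('pics/c3.png',c[:,:,::-1])
E
```

```text
[0.52271188 0.29572065 0.19588105] [-1.79988458e+02  7.66692848e-03 -1.66545148e+02] [ 18.3  29.   75.   -0.   76.  -85.1]
(array([-0.0013, -0.    ,  0.0599]), array([-0.  ,  0.  , -0.55]))
```

View pics/c3.png

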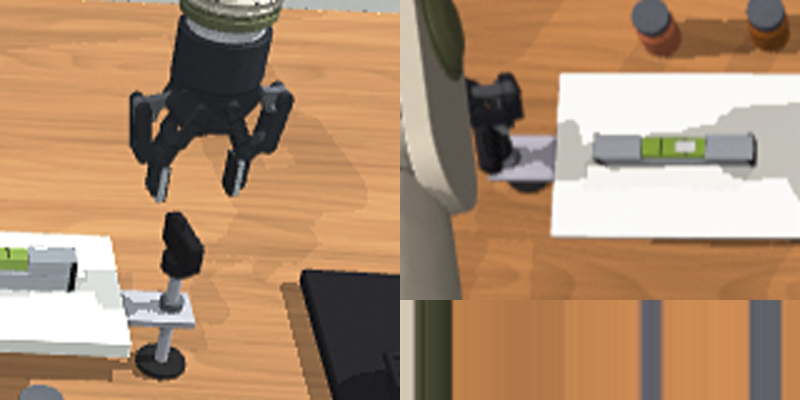

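The view shows the level resting on the shelf with its bubble off to the -y side, and the gripper above the knob. I check the alignment by projecting the points.

```bash
python3 - <<'E'
from h import *
q=lambda X:((project('scene',X)-[400,150])*2.5).round(0)
print(q([[.5227,.2957,.196],[.524,.296,.164],[.524,.296,.14],[.524,.296,.08],[.524,.296,.0]]))
for n,f in(('scene','s3'),('scene','scene0'),('top','top0')):
    z=np.load(f'pics/{f}.npz');P=cloud(n,z['d']);Z=P[...,2];dark=z['p'].max(-1)<60
    m=(Z>.157)&(Z<.17)&(abs(P[...,0]-.524)<.05)&(abs(P[...,1]-.296)<.05);print(f,rect(P,m),P[m].mean(0))
    m=(Z>.085)&(Z<.125)&(abs(P[...,0]-.524)<.03)&(abs(P[...,1]-.296)<.02);print(' screw',P[m].mean(0),np.ptp(P[m],0))
E
```

```text
[[190. 197.]
 [185. 227.]
 [181. 248.]
 [171. 299.]
 [159. 362.]]
s3 (array([526.9, 295.5]), array([59.9, 19.3]), 15.4, 133) [0.52968898 0.29458989 0.16188588]
 screw [0.5325601  0.29305649 0.10653179] [0.02043749 0.02635533 0.03920036]
scene0 (array([527.5, 295.2]), array([60.1, 17.2]), 13.9, 131) [0.52972246 0.29463554 0.16180818]
 screw [0.53263513 0.29299106 0.1071397 ] [0.02033556 0.02556087 0.03930467]
top0 (array([523.1, 296. ]), array([60.4, 16.9]), 14.9, 189) [0.52282284 0.29497509 0.16283981]
 screw [0.51800401 0.28877534 0.10208494] [0.01047399 0.01726177 0.03888001]
```

>>> {"method": "move_arm", "body": {"moves": [{"dp": [-0.002, 0, 0.02], "dr": [0, 0, -1.2], "claw": 0.06}, {"dp": [-0.002, 0, 0.04], "dr": [0, 0, -1.2], "claw": 0.06}, {"dp": [-0.002, 0, 0.055], "dr": [0, 0, -1.2], "claw": 0.06}, {"dp": [-0.002, 0, 0.058], "dr": [0, 0, -1.2], "claw": 0.06}, {"dp": [-0.002, 0, 0.058], "dr": [0, 0, -1.2], "claw": 0.0}, {"dp": [-0.002, 0, 0.058], "dr": [0, 0, -1.2], "claw": 0.0}, {"dp": [-0.002, 0, 0.058], "dr": [0, 0, -1.2], "claw": 0.0}, {"dp": [-0.002, 0, 0.058], "dr": [0, 0, -1.2], "claw": 0.0}, {"dp": [-0.002, 0, 0.058], "dr": [0, 0, -1.2], "claw": 0.0}]}}

```text
clock: 10.05
tool_pos: [0.5256, 0.2949, 0.1393]
tool_rot: [-179.8, 0.1, -165.1]
ft_force: [-0.5, -9.3, 4.9]
finger_gap: 0.0149
gripper_force: 59.2
```

```bash
cat >> h.py <<'E'
def bubble(n,name):
    p,d=grab(n,name);P=cloud(n,d);Z=P[...,2]
    C=np.array([.533,.127]);a=np.radians(93.2);ex=np.array([np.cos(a),np.sin(a)]);ey=np.array([-ex[1],ex[0]])
    q=P[...,:2]-C; s=q@ex;t=q@ey
    ok=(d>0)&(abs(s)<.115)&(abs(t)<.075)&(Z>.08)&(Z<.106)&(abs(t)>.02)
    Q=P[ok];A=np.c_[s[ok],t[ok],np.ones(len(Q))];z=Q[:,2]
    for _ in range(3):
        k=np.linalg.lstsq(A,z,rcond=None)[0];r=abs(z-A@k)<.003;A,z=A[r],z[r]
    hsv=cv2.cvtColor(p,cv2.COLOR_RGB2HSV);g=(hsv[...,1].astype(float)/255)
    L=(abs(s)<.04)&(abs(t)<.03)&(d>0)&(Z>.122)
    # saturation profile sampled along the level axis on the vial top
    zz=k[2]+.035; S=np.arange(-34,34.5,1)/1000
    sm=np.zeros(len(S))
    for dt in (-.003,0,.003):
        X=np.c_[C+S[:,None]*ex+dt*ey,zz+S*k[0]];u=project(n,X).astype(np.float32)
        sm+=cv2.remap(hsv[...,1].astype(np.float32),u[:,:1],u[:,1:],cv2.INTER_CUBIC)[:,0]/3
    print(n,'slope mrad',1000*k[0].round(5),'n',len(z));print((sm).astype(int))
    w=sm.max()*.5; 
    cr=[round(1000*(S[i]+(w-sm[i])/(sm[i+1]-sm[i])*.001),1) for i in range(len(S)-1) if (sm[i]-w)*(sm[i+1]-w)<0]
    print('edges mm',cr)
    return p
E
python3 -c "
from h import *
bubble('scene','b1');bubble('top','b1t');s=sense();print(s['tool_pos'],s['tool_rot'][2],s['joint_positions'].round(1))"
```

```text
scene slope mrad -23.23 n 2170
[ 19  17  13  45 101 148 155 141 139 139 144 154 137  89  34   4   2  -1
  -1  -1  -1  -1  -1   0   0   0   0   0   0  -9  -4  47 113 158 156 147
 145 143 143 143 142 142 141 143 140 127 114 117 129 139 139 137 137 136
 136 136 137 137 137 138 139 149 154 118  62  19  15  22  21]
edges mm [np.float64(-30.4), np.float64(-20.8), np.float64(-2.5), np.float64(29.7)]
top slope mrad -22.58 n 3589
[ 13  15  14   1  10  58 116 158 163 166 171 167 160 144 100  49   7   0
   5   5   6   5   4   3   3   4   4   5   4   2   6   8  24  63 107 144
 157 164 165 161 160 160 160 161 158 149 141 144 153 159 161 161 162 162
 161 160 159 159 160 162 163 168 172 147 103  57  27  16   8]
edges mm [np.float64(-28.5), np.float64(-19.7), np.float64(-0.5), np.float64(30.4)]
[0.52558442 0.29487369 0.13930941] -165.141960514035 [ 18.2  32.2  78.7  -0.2  69.  -86.5]
```

Both cameras put the bubble at about -11.2 mm, so the turn needed is about 60° clockwise.

>>> {"method": "move_arm", "body": {"moves": [{"dp": [0, -0.001, 0], "dr": [0, 0, 6], "claw": 0.0}, {"dp": [0, -0.001, 0], "dr": [0, 0, 12], "claw": 0.0}, {"dp": [0, -0.001, 0], "dr": [0, 0, 18], "claw": 0.0}, {"dp": [0, -0.001, 0], "dr": [0, 0, 24], "claw": 0.0}, {"dp": [0, -0.001, 0], "dr": [0, 0, 30], "claw": 0.0}, {"dp": [0, -0.001, 0], "dr": [0, 0, 36], "claw": 0.0}, {"dp": [0, -0.001, 0], "dr": [0, 0, 42], "claw": 0.0}, {"dp": [0, -0.001, 0], "dr": [0, 0, 48], "claw": 0.0}, {"dp": [0, -0.001, 0], "dr": [0, 0, 54], "claw": 0.0}, {"dp": [0, -0.001, 0], "dr": [0, 0, 60], "claw": 0.0}]}}

```text
clock: 11.4
tool_pos: [0.5253, 0.2935, 0.1393]
tool_rot: [-179.9, 0.2, 134.7]
ft_force: [-3.2, -12.6, 6.9]
finger_gap: 0.0147
gripper_force: 59.5
```

>>> {"method": "move_arm", "body": {"moves": [{"dp": [0, 0, 0], "dr": [0, 0, 0], "claw": 0.0}, {"dp": [0, 0, 0], "dr": [0, 0, 0], "claw": 0.0}, {"dp": [0, 0, 0], "dr": [0, 0, 0], "claw": 0.0}, {"dp": [0, 0, 0], "dr": [0, 0, 0], "claw": 0.0}, {"dp": [0, 0, 0], "dr": [0, 0, 0], "claw": 0.0}, {"dp": [0, 0, 0], "dr": [0, 0, 0], "claw": 0.0}, {"dp": [0, 0, 0], "dr": [0, 0, 0], "claw": 0.0}, {"dp": [0, 0, 0], "dr": [0, 0, 0], "claw": 0.0}, {"dp": [0, 0, 0], "dr": [0, 0, 0], "claw": 0.0}, {"dp": [0, 0, 0], "dr": [0, 0, 0], "claw": 0.0}]}}

```text
clock: 12.65
tool_pos: [0.5253, 0.2935, 0.1393]
tool_rot: [-179.9, 0.2, 134.8]
ft_force: [-4.0, -11.6, 6.5]
finger_gap: 0.015
gripper_force: 59.4
```

```bash
python3 -c "
from h import *
a=bubble('scene','b2');b=bubble('top','b2t');s=sense();print(s['tool_pos'],s['tool_rot'],s['ft_force'],s['joint_positions'].round(1))
c=np.hstack([cv2.resize(a[210:290,340:500],(400,200),interpolation=2),cv2.resize(b[200:280,170:330],(400,200),interpolation=2)]);cv2.imwrite('pics/c4.png',c[:,:,::-1])"
```

```text
scene slope mrad 0.27 n 2122
[ 21  22  26  63 114 155 157 144 143 144 143 143 143 142 142 143 143 144
 145 141 136 127 127 118  77  29   0   2   7   7   8   9   9  10   8   8
   8   8   7  10  19  34  71 110 140 143 135 135 136 136 136 136 136 136
 136 137 137 137 138 144 140 130 106  68  35  16  20  22  22]
edges mm [np.float64(-30.7), np.float64(-10.0), np.float64(8.2), np.float64(28.7)]
top slope mrad 1.41 n 3613
[ 11   9  21  36  70 114 151 169 164 161 160 159 159 159 160 161 162 161
 161 165 164 155 141 117  99  68  35   9  -2   2   4   4   4   4   4   5
   4   4   4   4  -2   3  31  69 106 123 141 154 160 163 161 160 161 161
 160 160 160 161 162 163 163 171 156  99  36   0   7  14  14]
edges mm [np.float64(-29.7), np.float64(-9.6), np.float64(9.4), np.float64(29.2)]
[0.52530328 0.29351244 0.1393098 ] [-1.79905307e+02  1.72403779e-01  1.34817073e+02] [ -4.05028288 -11.95311236   4.97851649] [ 18.1  32.1  78.8  -0.2  69.1 -26.6]
```

View pics/c4.png

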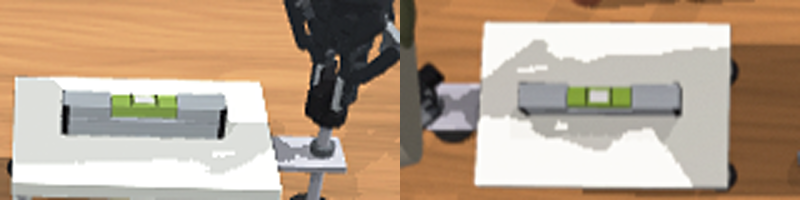

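The bubble is at about +0.1 mm, centred between the lines. I release the knob and lift.

>>> {"method": "move_arm", "body": {"moves": [{"dp": [0, 0, 0], "dr": [0, 0, 0], "claw": 0.06}, {"dp": [0, 0, 0], "dr": [0, 0, 0], "claw": 0.06}, {"dp": [0, 0, 0], "dr": [0, 0, 0], "claw": 0.06}, {"dp": [0, 0, -0.02], "dr": [0, 0, 0], "claw": 0.06}, {"dp": [0, 0, -0.05], "dr": [0, 0, 0], "claw": 0.06}, {"dp": [0, 0, -0.08], "dr": [0, 0, 0], "claw": 0.06}, {"dp": [0, 0, -0.08], "dr": [0, 0, 0], "claw": 0.06}, {"dp": [0, 0, -0.08], "dr": [0, 0, 0], "claw": 0.0}, {"dp": [0, 0, -0.08], "dr": [0, 0, 0], "claw": 0.0}]}}

```text
clock: 13.88
tool_pos: [0.5247, 0.2953, 0.2171]
tool_rot: [-179.9, -0.0, 134.9]
ft_force: [-1.1, -0.1, 0.1]
finger_gap: 0.0244
gripper_force: 0.0
```

```bash
python3 -c "
from h import *
a=bubble('scene','b3');b=bubble('top','b3t');s=sense();c=s['tool_pos'];print(c,s['tool_rot'],s['ft_force'],s['finger_gap'])
print(rel(c,s['tool_rot'][2],[.533,.127,.16],93.2))
d=np.load('pics/b3t.npz')['d'];P=cloud('top',d);m=(P[...,2]>.128)&(P[...,2]<.15)&(abs(P[...,0]-.533)<.04)&(abs(P[...,1]-.127)<.1);print(rect(P,m),np.median(P[m],0))"
```

```text
scene slope mrad -0.24000000000000002 n 2126
[ 22  23  27  64 116 155 157 145 144 144 144 144 143 143 143 143 143 144
 146 142 134 125 127 119  78  29  -1   2   7   7   8   8   8   9   8   7
   7   7   6  10  21  35  73 111 141 143 135 135 136 137 136 136 136 136
 136 136 136 136 137 142 139 130 107  68  35  15  18  21  20]
edges mm [np.float64(-30.7), np.float64(-10.0), np.float64(8.1), np.float64(28.7)]
top slope mrad 0.75 n 3578
[ 11   9  20  36  70 114 152 170 164 162 161 161 160 160 159 159 159 160
 162 165 164 154 140 118 100  69  36   9  -2   2   3   3   4   4   5   5
   4   4   5   4  -2   2  31  67 104 121 139 153 161 165 162 161 161 161
 160 160 159 159 161 164 165 173 159 102  38   0   7  14  15]
edges mm [np.float64(-29.6), np.float64(-9.6), np.float64(9.5), np.float64(29.2)]
[0.52481086 0.29531909 0.21748085] [-1.79971140e+02 -3.82801282e-03  1.34869723e+02] [-0.26519627  0.5572605  -1.23413069] 0.009504398239431956
(array([-0.1251, -0.1129,  0.0575]), array([-0.  , -0.  , 41.67]))
(array([532.2, 126.9]), array([ 26.2, 149.5]), 2.9, 609) [0.53237243 0.12536424 0.13497955]
```

>>> {"method": "move_arm", "body": {"moves": [{"dp": [-0.02, -0.018, 0], "dr": [0, 0, 6], "claw": 0.0}, {"dp": [-0.04, -0.036, 0], "dr": [0, 0, 14], "claw": 0.0}, {"dp": [-0.065, -0.059, 0], "dr": [0, 0, 22], "claw": 0.0}, {"dp": [-0.09, -0.081, 0], "dr": [0, 0, 30], "claw": 0.0}, {"dp": [-0.11, -0.099, 0.01], "dr": [0, 0, 38], "claw": 0.0}, {"dp": [-0.125, -0.113, 0.03], "dr": [0, 0, 41.7], "claw": 0.0}, {"dp": [-0.125, -0.113, 0.05], "dr": [0, 0, 41.7], "claw": 0.0}, {"dp": [-0.125, -0.113, 0.057], "dr": [0, 0, 41.7], "claw": 0.0}, {"dp": [-0.125, -0.113, 0.057], "dr": [0, 0, 41.7], "claw": 0.0}, {"dp": [-0.125, -0.113, 0.057], "dr": [0, 0, 41.7], "claw": 0.0}]}}

```text
clock: 15.22
tool_pos: [0.5335, 0.1273, 0.162]
tool_rot: [179.9, 0.0, 93.2]
ft_force: [0.0, -0.6, 0.4]
finger_gap: -0.0002
gripper_force: 0.0
```

>>> {"method": "move_arm", "body": {"moves": [{"dp": [0, 0, 0.008], "dr": [0, 0, 0], "claw": 0.0}, {"dp": [0, 0, 0.015], "dr": [0, 0, 0], "claw": 0.0}, {"dp": [0, 0, 0.018], "dr": [0, 0, 0], "claw": 0.0}, {"dp": [0, 0, 0.02], "dr": [0, 0, 0], "claw": 0.0}, {"dp": [0, 0, 0.02], "dr": [0, 0, 0], "claw": 0.0}, {"dp": [0, 0, 0.02], "dr": [0, 0, 0], "claw": 0.0}]}}

```text
clock: 15.98
tool_pos: [0.5333, 0.1271, 0.1415]
tool_rot: [179.9, -0.0, 93.2]
ft_force: [-0.2, -0.5, 0.1]
finger_gap: -0.0003
gripper_force: 0.0
```

>>> {"method": "move_arm", "body": {"moves": [{"dp": [0, 0, 0.002], "dr": [0, 0, 0], "claw": 0.0}, {"dp": [0, 0, 0.004], "dr": [0, 0, 0], "claw": 0.0}, {"dp": [0, 0, 0.005], "dr": [0, 0, 0], "claw": 0.0}, {"dp": [0, 0, 0.005], "dr": [0, 0, 0], "claw": 0.0}, {"dp": [0, 0, 0.005], "dr": [0, 0, 0], "claw": 0.0}]}}

```text
clock: 16.6
tool_pos: [0.5332, 0.1271, 0.1363]
tool_rot: [179.9, -0.0, 93.2]
ft_force: [0.2, -1.2, -0.6]
finger_gap: -0.0001
gripper_force: 0.0
```

>>> {"method": "move_arm", "body": {"moves": [{"dp": [0, 0, 0.0005], "dr": [0, 0, 0], "claw": 0.0}, {"dp": [0, 0, 0.001], "dr": [0, 0, 0], "claw": 0.0}, {"dp": [0, 0, 0.001], "dr": [0, 0, 0], "claw": 0.0}, {"dp": [0, 0, 0.001], "dr": [0, 0, 0], "claw": 0.0}]}}

```text
clock: 17.1
tool_pos: [0.5332, 0.1271, 0.1353]
tool_rot: [179.9, -0.0, 93.2]
ft_force: [0.0, 0.3, -0.4]
finger_gap: -0.0001
gripper_force: 0.0
```

>>> {"method": "move_arm", "body": {"moves": [{"dp": [0, 0, 0.0005], "dr": [0, 0, 0], "claw": 0.0}, {"dp": [0, 0, 0.0005], "dr": [0, 0, 0], "claw": 0.0}, {"dp": [0, 0, 0.0005], "dr": [0, 0, 0], "claw": 0.0}]}}

```text
clock: 17.48
tool_pos: [0.5332, 0.1271, 0.135]
tool_rot: [179.9, 0.0, 93.2]
ft_force: [-1.3, -0.4, 4.1]
finger_gap: 0.0006
gripper_force: 1.8
```

>>> {"method": "move_arm", "body": {"moves": [{"dp": [0, 0, 0.0005], "dr": [0, 0, 0], "claw": 0.0}, {"dp": [0, 0, 0.0005], "dr": [0, 0, 0], "claw": 0.0}, {"dp": [0, 0, 0.0005], "dr": [0, 0, 0], "claw": 0.0}]}}

```text
clock: 17.85
tool_pos: [0.5333, 0.1271, 0.135]
tool_rot: [179.9, 0.0, 93.2]
ft_force: [-2.6, -1.3, 7.3]
finger_gap: 0.0
gripper_force: 3.9
```

>>> {"method": "move_arm", "body": {"moves": [{"dp": [0, 0, 0.0004], "dr": [0, 0, 0], "claw": 0.0}, {"dp": [0, 0, 0.0004], "dr": [0, 0, 0], "claw": 0.0}, {"dp": [0, 0, 0.0004], "dr": [0, 0, 0], "claw": 0.0}, {"dp": [0, 0, 0.0004], "dr": [0, 0, 0], "claw": 0.0}, {"dp": [0, 0, 0.0004], "dr": [0, 0, 0], "claw": 0.0}, {"dp": [0, 0, 0.0004], "dr": [0, 0, 0], "claw": 0.0}, {"dp": [0, 0, 0.0004], "dr": [0, 0, 0], "claw": 0.0}, {"dp": [0, 0, 0.0004], "dr": [0, 0, 0], "claw": 0.0}]}}

```text
clock: 18.85
tool_pos: [0.5333, 0.1271, 0.1349]
tool_rot: [179.9, 0.0, 93.2]
ft_force: [-3.7, 0.1, 10.6]
finger_gap: 0.0003
gripper_force: 5.3
```

```bash
python3 -c "
from h import *
f=[]
a=bubble('scene','b4');f.append(sense()['ft_force']);bubble('top','b4t');f.append(sense()['ft_force']);grab('top','b5');f.append(sense()['ft_force']);print(np.round(f,1))
show(a,(340,190,500,300),5,'c5')"
```

```text
scene slope mrad 0.8899999999999999 n 2083
[ 21  23  27  64 116 155 158 145 144 144 144 143 143 143 143 144 144 145
 145 141 134 126 127 119  78  31   3  10  18  19  22  27  32  35  35  33
  31  30  34  38  36  32  29  29  31  23  29  67 113 137 131 125 125 125
 125 125 125 125 126 129 130 133 122  83  39  11   9   9   8]
edges mm [np.float64(-30.7), np.float64(-10.0), np.float64(13.3), np.float64(29.1)]
top slope mrad -2.5500000000000003 n 1425
[  9   7  20  38  72 119 148 131  82  46  39  36  36  39  39  39  40  40
  40  39  39  39  40  40  39  39  39  40  39  39  38  39  39  39  39  39
  39  39  39  39  38  38  38  38  38  38  38  38  38  37  36  36  37  38
  39  39  39  39  39  38  38  38  38  38  38  38  38  38  38]
edges mm [np.float64(-30.0), np.float64(-25.8)]
[[-4.2  0.2 10.4]
 [-2.7 -0.4 10.5]
 [-4.  -0.9 10.4]]
```

View pics/c5.png

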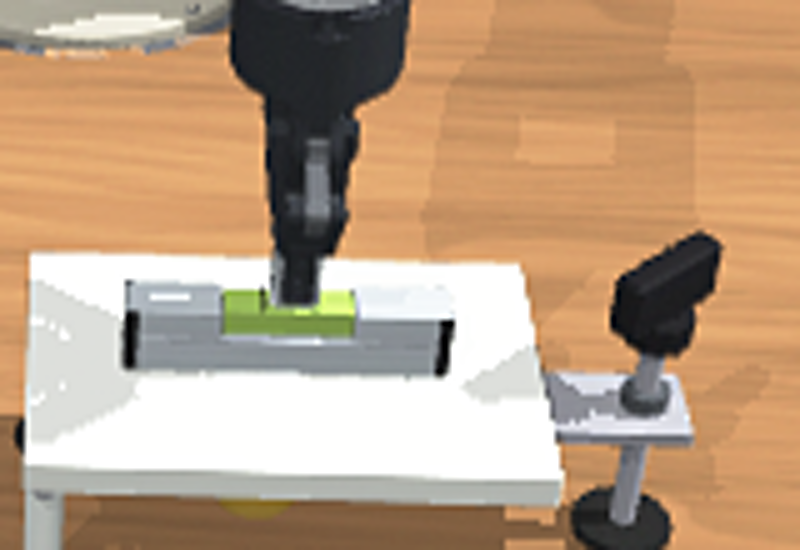

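The fingertip presses the middle of the level at about 10.5 N. The visible left edge of the bubble (-10.0 mm) hasn't moved, the knob is free, and the force is steady, so I hand in.

```bash
python3 -c "
from h import *
print(order.sign_off())"
```

```text
the job is handed in; nothing more can be done
None
```

The job is handed in: the shelf is level with the bubble centred (about 0.1 mm off just before pressing), the knob is released, and the fingertip is still pressing the level down at about 10.5 N.

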